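# Lay the iron-shod table leg level on the drying stand

### The job

The glue under this table leg's heavy iron shoe is still soft: pick the leg up at its balance point, so that it hangs level, and keep it level all the way. Lower it, still held, onto the drying stand so that it lies centred across both rests, between their side cheeks, with the iron shoe on the yellow rest; then let go, and leave the other things on the bench where they are.

Things in the scene. Friction and masses are not known exactly. Their poses are not given: they have to be found in the camera images.
- leg_center (a point): Centre of the table leg that is to be moved (half-way along, half-way up): a pale square wooden bar 200 x 40 x 40 mm lying on the bench, about 0.35 to 0.55 kg. The last 40 mm of it, at its +x end, is a dark grey cast-iron shoe (cored) of the same 40 x 40 mm section, flush with the wood. x runs along the leg towards the shoe, z is up.
- leg_balance (a point): Balance point (centre of mass) of the same leg: on its axis, 36 mm from the centre towards the iron shoe, that is 24 mm short of the shoe, on the wood, half-way up. Axes as for leg_center. Grip the two upright sides here, 40 mm apart; within 20 mm along the leg is good.
- stand_seat (a point): Where the centre of the leg belongs when it lies in the drying stand: midway between the stand's two rests, 80 mm above the bench. x points from the green rest to the yellow rest, z is up. The stand is fixed, at a new place each time: a grey base board 220 x 98 x 12 mm carrying the two rests, centred 82 mm either side of this point along x.
- yellow_rest (a point): Middle of the cork top of the yellow rest, 60 mm above the bench, 82 mm along x from stand_seat; same axes. Each rest (the green one is alike) is 20 mm thick along x, with two side cheeks 18 mm higher than the cork (78 mm above the bench), 58 mm apart, 20 mm wide: 9 mm to spare on each side of the leg. The 144 mm between the rests is open down to the base board, with room for the fingers.
- blank_center (a point): Bystander: centre of a plain wooden leg blank, 200 x 40 x 40 mm, without a shoe, lying at the far side; x along its length. Not to be moved.
- block_center (a point): Bystander: centre of a cork sanding block with a red top, 110 x 60 x 31 mm, x along its length. Not to be moved.
- glue: Bystander: white glue bottle with a yellow label, diameter 64 mm, 170 mm tall, standing; origin at the centre of its foot.
- spray: Bystander: red spray can, diameter 64 mm, 190 mm tall, standing; origin at the centre of its foot.
- hammer: Bystander: hammer lying on the bench at the right, 260 mm long with its head at the +x end along its x axis; origin under its middle.
- carton: Bystander: small cardboard carton of screws, 90 x 70 x 50 mm; origin at the centre of its underside.
- leg: The table leg itself (see leg_center); origin at the centre of its underside, 20 mm below leg_center, same axes.
Things that resemble listed ones, but are neither listed nor needed, are in the scene too. Leave any green or turquoise look-alike of the leg alone.

How it is judged:
On the way, in this order (a step that is already met when the one before it is completed fails the run):
1. the leg is lifted clear of the bench (centre above 105 mm), level, gripped within 20 mm of its balance point along its length (height (world z) of leg_center above 0.105 m and angle between leg_center's own x axis and vertical between 1.37 and 1.77 rad and x of the grasp point in the frame of leg_balance between -0.02 and 0.02 m and contact force between the fingers and leg above 1 N), for 0.2 s.
2. the leg lies in place on the stand, shoe on the yellow rest, while still held in the fingers (lowered, not dropped) (x of leg_center in the frame of stand_seat between -0.02 and 0.02 m and y of leg_center in the frame of stand_seat between -0.013 and 0.013 m and z of leg_center in the frame of stand_seat between -0.006 and 0.007 m and x of leg_balance in the frame of stand_seat above 0.01 m and angle between the x axis of leg_center and the x axis of stand_seat, either way round below 0.15 rad and angle between leg_center's own x axis and vertical between 1.52 and 1.62 rad and contact force between the fingers and leg above 1 N), for 0.05 s.
At the end, for the whole second after the job is handed in: The leg lies at rest and released on both rests of the stand between the cheeks, its centre within 20 mm of the stand's middle lengthways, 13 mm sideways and 7 mm in height, level within 3 degrees, in line with the stand within 9 degrees, iron shoe on the yellow rest (x of leg_center in the frame of stand_seat between -0.02 and 0.02 m and y of leg_center in the frame of stand_seat between -0.013 and 0.013 m and z of leg_center in the frame of stand_seat between -0.006 and 0.007 m and x of leg_balance in the frame of stand_seat above 0.01 m and angle between the x axis of leg_center and the x axis of stand_seat, either way round below 0.15 rad and angle between leg_center's own x axis and vertical between 1.52 and 1.62 rad and linear speed of leg below 0.02 m/s and contact force between the fingers and leg below 0.1 N); the robot touches nothing.
It fails at once if the leg tips more than 0.2 rad (11 degrees) from level (not (angle between leg_center's own x axis and vertical between 1.37 and 1.77 rad)).
It fails at once if another thing on the bench is moved by more than 30 mm (distance of any of blank_center, block_center, glue, spray, hammer, carton from where it was at the start of the episode above 0.03 m).
It also fails if it takes over 42 s, if anything falls off the work surface, if the arm or the gripper's body presses on something with over 40 N, if the wrist force passes 120 N, or if a joint passes its speed limit or range.

### The arm

A 6-joint arm with a two-finger parallel gripper is mounted at the origin on the work surface. World frame = base frame: x ahead of the robot, y to its left, z up, the work surface at z = 0. Lengths are in m, angles in rad, forces in N, time in s.
With the tool pointing down it reaches from about 0.3 to 0.875 m from the base axis. Payload 4.2 kg.
Tool frame: the origin (TCP) lies at the very end of the fingers, on their centre line; the grasp point (between the pads) lies 19 mm behind it; y points along the fingers, z is the direction in which the jaws open and shut, and the axes are right-handed (so a half turn about y gives the same grasp; the last joint's range is limited). The gripper opens to 85 mm and grips with 20 to 120 N. Pads are 22 mm wide; open, the fingers measure 114 mm over their backs; the gripper's body (76 mm by 85 mm) begins 54 mm behind the grasp point. The pads swing forward as they close: fully open they stand 13 mm farther back than shut.
Start: joints at [1.204, 0.32, 1.565, -0, 1.257, -0.02], TCP at [0.195, 0.541, 0.231] pointing down, gripper open.
Joint ranges: [-3.11, 3.11], [-0.84, 2.01], [0.21, 2.61], [-1.34, 4.49], [0.05, 2.63], [-2.56, 2.56]. Speed limits (rad/s): [2.57, 2.57, 3.14, 3.14, 3.14, 3.14].

### API

Orientations are given as a unit quaternion [w, x, y, z].
In Python, from bench import read_state, snapshot, finish_job gives the robot as it stands.
- The arm moves only by the tool servo_tool, never from a script. Its argument "steps" is a list of rows, each an object with "gripper": the finger opening in cm, from 0 to 8.54; "delta_pos": the shift along the tool's x, y, z in cm, a list of three; "twist": the turn, a rotation vector about the tool's x, y, z in degrees, a list of three. In form: [{"gripper": gripper, "delta_pos": [x, y, z], "twist": [wx, wy, wz]}, ...]. A call has 1 to 5 rows; each row is the pose to reach, as a shift and turn from the pose measured when the call began, along the tool's axes at that moment; what a row does not reach only later rows make up. A row lasts 1/12 s, in which the tool goes at most 41.7 mm and 7.16 degrees, less where a joint would pass 70% of its speed; a pose out of reach is approached as far as the arm can. A call with a gripper value outside its range is refused whole. The fingers move at their own pace and stop on an object; the grip force is fixed at half the most. Time passes only in rows, so rows that repeat a pose let the fingers close. It gives the time, the measured TCP pose, the force and the opening at its end, in the units of the state.
- read_state(): the state, without advancing time (a new reading comes with each control period).
- snapshot(name): name is "scene" or "top" or "wrist"; returns a dict with "frame" (420x560x3 uint8, red, green, blue), "range_z" (420x560 float32, m along the optical axis (not along the pixel's ray), 0 where there is no reading), "intrinsics" (3x3 intrinsics, pixels), "extrinsics" (4x4, takes a point from world to camera coordinates); the wrist camera has in their place "tool_from_camera" (4x4, takes a point from camera to tool coordinates, whose origin is the TCP and whose axes are the tool frame's). Camera axes: x right, y down, z forward; pixel columns grow to the right and rows downward; lengths in m; the calibration is good to about 2 mm. A picture is of the moment at which its call begins: read the wrist's pose just before it.
- finish_job(): hands the job in, once; it reports no verdict.
The state is a dict: "t": time; "qpos": joint angles; "dq": joint speeds; "effort": joint torques, N m; "tcp_pos": TCP position; "eef_rot": TCP orientation; "ft_force": force on the tool from outside, world axes, zero at the start; "moment": the same for the moment, N m; "opening": finger opening in m.
Only numpy, scipy, OpenCV 4.12 (cv2) and the standard library are available. Lean on these libraries where they do the work, as an engineer would, in place of code of your own. Each camera call takes 0.05 s, during which the arm holds its last target.

## Working session

There is one attempt and no reset: what is moved stays moved. The work goes in short steps, Python scripts to look and compute and a tool call to move; the robot and the scene stay as the last step left them, time stands still between calls to the robot, and variables do not carry over. Pictures are saved under pics/ and viewed, and the job is handed in when it is done.

Besides the shell and the picture viewer there is one more tool, called after "Emit:" by a JSON object that holds its "api" and its "payload". servo_tool: Moves the arm, as the interface text tells. Its arguments: {"type":"object","properties":{"steps":{"type":"array"}},"required":["steps"]}

```bash
mkdir -p pics; ls
python3 - <<'E'
from bench import read_state, snapshot
import cv2,numpy as np,pickle
s=read_state();print(s)
for n in("scene","top"):
    d=snapshot(n);pickle.dump(d,open(n+'.pkl','wb'))
    cv2.imwrite(f'pics/{n}0.png',cv2.cvtColor(d['frame'],cv2.COLOR_RGB2BGR));print(n,d['intrinsics'],d['extrinsics'])
E
```

```text
pics
{'t': 0.0, 'qpos': array([ 1.20402779e+00,  3.20326652e-01,  1.56567370e+00, -2.66162371e-06,
        1.25740628e+00, -2.00103871e-02]), 'dq': array([2.12955606e-03, 6.67539653e-04, 5.33900546e-04, 2.93998760e-04,
       8.19009015e-05, 2.76276948e-03]), 'effort': array([-1.92246785e-03, -4.15508544e+01, -2.34165949e+01, -2.01913540e-04,
        8.02810042e-03, -9.75741557e-06]), 'tcp_pos': array([0.19524949, 0.54033025, 0.23046437]), 'eef_rot': array([-0.69587566,  0.69713477, -0.12210626,  0.12186151]), 'ft_force': array([ 0.25806942, -0.59615868,  0.30287711]), 'moment': array([-0.01003343,  0.00015574, -0.02559671]), 'opening': 0.08563501748329051}
scene [[505.32187792   0.         272.11257566]
 [  0.         505.32187792 205.39962056]
 [  0.           0.           1.        ]] [[ 0.49921314  0.86647559  0.00250851 -0.24674494]
 [ 0.48421092 -0.27657117 -0.83008925 -0.18871997]
 [-0.7185583   0.41560611 -0.55762491  1.72994308]
 [ 0.          0.          0.          1.        ]]
top [[383.50837064   0.         274.54021121]
 [  0.         383.50837064 210.01395743]
 [  0.           0.           1.        ]] [[-1.74766208e-02 -9.99844313e-01  2.43251394e-03 -3.18786519e-04]
 [-9.87897054e-01  1.68926669e-02 -1.54188351e-01  5.12599315e-01]
 [ 1.54123255e-01 -5.09776470e-03 -9.88038479e-01  1.20050373e+00]
 [ 0.00000000e+00  0.00000000e+00  0.00000000e+00  1.00000000e+00]]
```

View pics/scene0.png

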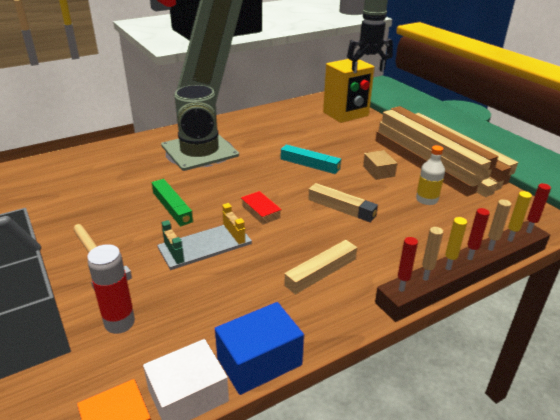

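View pics/top0.png

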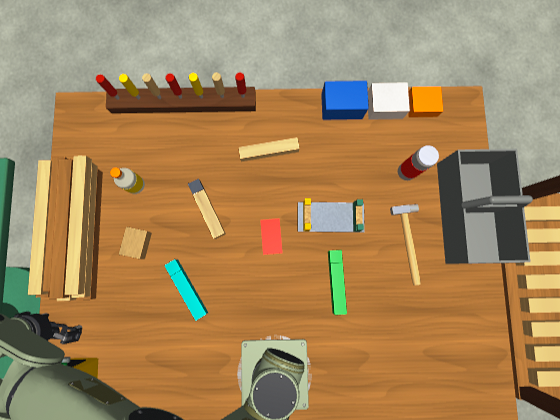

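Candidates for the leg in the top view are:
- the pale bar with a dark end at (206,208)
- the plain blank at (269,149)
- the green bar at (338,282)
- the turquoise bar at (186,290)

The stack at the left edge is timber. I choose (206,208), since it is the only one with a dark iron end. The stand is at (331,216), with yellow on the left at (308,215) and green on the right at (359,215).

```bash
cat > h.py <<'E'
import numpy as np,cv2,pickle
def world(d):
    K=d['intrinsics'];E=d['extrinsics'];z=d['range_z']
    v,u=np.mgrid[:z.shape[0],:z.shape[1]]
    p=np.stack([(u-K[0,2])/K[0,0]*z,(v-K[1,2])/K[1,1]*z,z],-1)
    return (p-E[:3,3])@E[:3,:3]
def box(P):
    r=cv2.minAreaRect(P[:,:2].astype(np.float32)*1000); return r
E
python3 - <<'E'
from h import *
d=pickle.load(open('top.pkl','rb'));W=world(d);f=d['frame'];hsv=cv2.cvtColor(f,cv2.COLOR_RGB2HSV)
img=cv2.cvtColor(f,cv2.COLOR_RGB2BGR)
c=np.hstack([cv2.resize(img[170:250,165:245],(400,400),interpolation=0),cv2.resize(img[180:250,290:375],(400,400),interpolation=0)])
cv2.imwrite('pics/crop.png',c)
ok=d['range_z']>0
print('bench z',np.median(W[250:280,230:320][...,2]))
def sel(u0,u1,v0,v1,m):
    k=np.zeros_like(ok);k[v0:v1,u0:u1]=1;return k&m&ok
z=W[...,2]
m=sel(180,235,172,245,(z>.03)&(z<.05)); P=W[m];print('leg',m.sum(),np.median(P[:,2]),box(P),P[:,:2].mean(0))
ms=m&(hsv[...,2]<120);print('shoe',ms.sum(),box(W[ms]),W[ms].mean(0))
mw=m&(hsv[...,2]>=120);print('wood',mw.sum(),box(W[mw]),W[mw].mean(0))
for nm,h0,h1 in(('yel',18,32),('grn',60,100)):
    q=sel(290,375,185,245,(z>.066)&(z<.09)&(hsv[...,0]>=h0)&(hsv[...,0]<=h1)&(hsv[...,1]>120));print(nm,q.sum(),W[q].mean(0),np.median(W[q][:,2]),box(W[q]))
q=sel(290,375,185,245,(z>.055)&(z<.066));print('cork',q.sum(),box(W[q]))
q=sel(290,375,185,245,(z>.06)&(z<.09));print('high',q.sum(),box(W[q]),W[q].max(0))
q=sel(290,375,185,245,(z>.006)&(z<.1));print('stand',q.sum(),box(W[q]))
E
```

```text
bench z 0.0006032308204088318
leg 768 0.04087922566237291 ((522.7340087890625, 214.46453857421875), (201.77105712890625, 40.33836364746094), 25.34372901916504) [0.52062463 0.21319665]
shoe 142 ((522.8671875, 214.25222778320312), (201.77285766601562, 38.32428741455078), 25.119600296020508) [0.58877228 0.24465855 0.04063706]
wood 626 ((520.9732055664062, 213.6305694580078), (197.33302307128906, 40.33836364746094), 25.343732833862305) [0.50516622 0.20605992 0.04088005]
yel 78 [ 0.49171066 -0.11360857  0.07746332] 0.07774532161654044 ((488.2824401855469, -185.53602600097656), (166.00381469726562, 96.06608581542969), 86.59507751464844)
grn 63 [ 0.488313   -0.2748043   0.07724662] 0.07767631958796116 ((487.0247497558594, -273.8627624511719), (19.357540130615234, 95.67240142822266), 87.25841522216797)
cork 257 ((489.751708984375, -194.0949249267578), (184.31109619140625, 95.98851776123047), 88.3911361694336)
high 315 ((489.8565368652344, -193.5010986328125), (183.86370849609375, 95.77411651611328), 88.05902862548828) [ 0.54036796 -0.10023998  0.0832315 ]
stand 2022 ((505.7623291015625, -197.23545837402344), (190.02890014648438, 271.06341552734375), 0.40254220366477966)
```

View pics/crop.png

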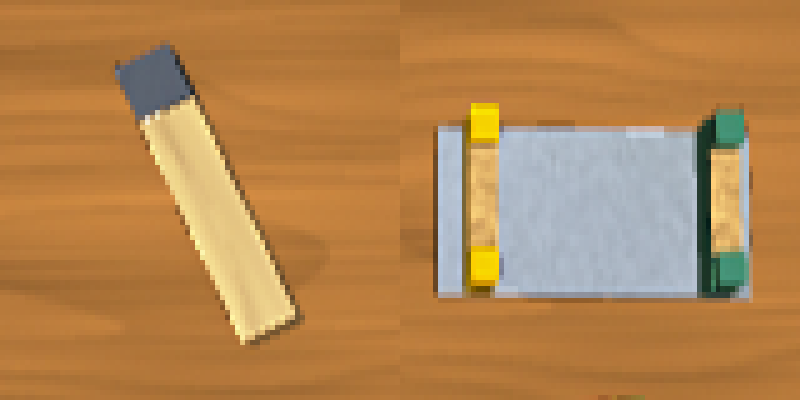

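The crop shows the pale bar with its iron shoe at the upper left. The stand has its yellow rest on the left and green on the right. Measured against the given sizes, the leg is 202 x 40 mm with its top at 41 mm, the rests are 184 x 96 mm and the cheeks are 78 mm high, so all of them match.

```bash
cat >> h.py <<'E'
from scipy.spatial.transform import Rotation as R
def plan(pos,yaw):
    """tool y down, jaw axis (tool z) at world yaw deg; picks the nearer half turn; prints delta in tool axes cm, twist deg"""
    from bench import read_state
    s=read_state();q=s['eef_rot'];A=R.from_quat([q[1],q[2],q[3],q[0]]);M=A.as_matrix()
    print('t %.2f'%s['t'],'tcp',s['tcp_pos'].round(4),'open %.4f'%s['opening'],'F',s['ft_force'].round(2),'q',s['qpos'].round(2),'jaw yaw %.1f'%np.degrees(np.arctan2(M[1,2],M[0,2])),'ydir',M[:,1].round(3))
    for k in(0,180):
        a=np.radians(yaw+k);z=np.array([np.cos(a),np.sin(a),0]);y=np.array([0,0,-1.]);x=np.cross(y,z)
        B=R.from_matrix(np.stack([x,y,z],1));tw=(A.inv()*B).as_rotvec(degrees=True)
        print(yaw+k,'delta cm',(M.T@(np.array(pos)-s['tcp_pos'])*100).round(2),'twist',tw.round(2))
E
python3 -c "
from h import *
plan([.5553,.2298,.13],115.2)"
```

```text
t 0.10 tcp [0.1953 0.5404 0.2306] open 0.0854 F [ 0.42  0.15 -0.96] q [ 1.2   0.32  1.57  0.    1.26 -0.02] jaw yaw 70.1 ydir [-0.001 -0.001 -1.   ]
115.2 delta cm [ 44.42  10.08 -16.96] twist [ 8.000e-02 -4.507e+01 -4.000e-02]
295.2 delta cm [ 44.42  10.08 -16.96] twist [5.0000e-02 1.3493e+02 1.0000e-01]
```

Emit:
{"api": "servo_tool", "payload": {"steps": [{"gripper": 8.5,"delta_pos": [3,0,-1.1],"twist": [0,7,0]},{"gripper": 8.5,"delta_pos": [6,0,-2.2],"twist": [0,14,0]},{"gripper": 8.5,"delta_pos": [9,0,-3.4],"twist": [0,21,0]},{"gripper": 8.5,"delta_pos": [12,0,-4.5],"twist": [0,28,0]},{"gripper": 8.5,"delta_pos": [15,0,-5.7],"twist": [0,35,0]}]}}

```text
t: 0.52
tcp_pos: [0.3177, 0.4346, 0.2302]
eef_rot: [-0.626, 0.627, -0.327, 0.328]
ft_force: [0.7, 0.4, -0.2]
opening: 0.0853
```

```bash
python3 -c "
from h import *
plan([.5553,.2298,.23],115.2)"
```

```text
t 0.52 tcp [0.3177 0.4346 0.2302] open 0.0853 F [ 0.68  0.36 -0.22] q [ 0.92  0.26  1.65 -0.    1.23  0.31] jaw yaw 34.8 ydir [-0.001 -0.002 -1.   ]
115.2 delta cm [30.38  0.04  7.81] twist [ 1.400e-01 -8.039e+01 -3.000e-02]
295.2 delta cm [30.38  0.04  7.81] twist [3.000e-02 9.961e+01 1.500e-01]
```

Emit:
{"api": "servo_tool", "payload": {"steps": [{"gripper": 8.5,"delta_pos": [3,0,0.8],"twist": [0,7,0]},{"gripper": 8.5,"delta_pos": [6,0,1.6],"twist": [0,14,0]},{"gripper": 8.5,"delta_pos": [9,0,2.4],"twist": [0,21,0]},{"gripper": 8.5,"delta_pos": [12,0,3.2],"twist": [0,28,0]},{"gripper": 8.5,"delta_pos": [15,0,4],"twist": [0,35,0]}]}}

```text
t: 0.93
tcp_pos: [0.437, 0.333, 0.23]
eef_rot: [-0.497, 0.499, -0.502, 0.503]
ft_force: [-0.2, 0.2, 0.4]
opening: 0.085
```

```bash
python3 -c "
from h import *
plan([.5553,.2298,.23],115.2)"
```

```text
t 0.93 tcp [0.437 0.333 0.23 ] open 0.0850 F [-0.16  0.18  0.39] q [ 0.63  0.28  1.62 -0.    1.24  0.64] jaw yaw -0.5 ydir [-0.002 -0.003 -1.   ]
115.2 delta cm [10.21  0.   11.93] twist [   0.21 -115.73   -0.  ]
295.2 delta cm [10.21  0.   11.93] twist [ 0.   64.27  0.19]
```

Emit:
{"api": "servo_tool", "payload": {"steps": [{"gripper": 8.5,"delta_pos": [2,0,2.3],"twist": [0,7,0]},{"gripper": 8.5,"delta_pos": [4,0,4.7],"twist": [0,14,0]},{"gripper": 8.5,"delta_pos": [6,0,7],"twist": [0,21,0]},{"gripper": 8.5,"delta_pos": [8,0,9.3],"twist": [0,28,0]},{"gripper": 8.5,"delta_pos": [10.2,0,11.9],"twist": [0,35,0]}]}}

```text
t: 1.35
tcp_pos: [0.5554, 0.2288, 0.2296]
eef_rot: [-0.32, 0.323, -0.629, 0.63]
ft_force: [1.3, 0.8, -0.6]
opening: 0.0853
```

```bash
python3 -c "
from h import *
plan([.5553,.2298,.17],115.2)"
```

```text
t 1.35 tcp [0.5554 0.2288 0.2296] open 0.0853 F [ 1.34  0.79 -0.57] q [ 0.37  0.36  1.5  -0.    1.28  1.  ] jaw yaw -35.9 ydir [-0.003 -0.003 -1.   ]
115.2 delta cm [-0.09  5.96 -0.06] twist [ 3.1000e-01 -1.5107e+02  1.0000e-02]
295.2 delta cm [-0.09  5.96 -0.06] twist [-1.000e-02  2.893e+01  2.300e-01]
```

Emit:
{"api": "servo_tool", "payload": {"steps": [{"gripper": 8.5,"delta_pos": [0,1.2,0],"twist": [0,6,0]},{"gripper": 8.5,"delta_pos": [0,2.4,0],"twist": [0,12,0]},{"gripper": 8.5,"delta_pos": [-0.1,3.6,-0.1],"twist": [0,18,0.1]},{"gripper": 8.5,"delta_pos": [-0.1,4.8,-0.1],"twist": [0,24,0.2]},{"gripper": 8.5,"delta_pos": [-0.1,6,-0.1],"twist": [0,28.9,0.2]}]}}

```text
t: 1.77
tcp_pos: [0.5547, 0.2298, 0.1685]
eef_rot: [-0.152, 0.153, -0.69, 0.691]
ft_force: [0.5, 0.6, -0.2]
opening: 0.0847
```

Run:
```python
from h import *
from bench import *
plan([.5553,.2298,.008],115.2)
s=read_state()
d=snapshot('wrist');f=d['frame'];cv2.imwrite('pics/w1.png',f[...,::-1])
K=d['intrinsics'];T=d['tool_from_camera'];z=d['range_z']
v,u=np.mgrid[:420,:560];p=np.stack([(u-K[0,2])/K[0,0]*z,(v-K[1,2])/K[1,1]*z,z],-1)
q=s['eef_rot'];A=R.from_quat([q[1],q[2],q[3],q[0]]).as_matrix()
W=(p@T[:3,:3].T+T[:3,3])@A.T+s['tcp_pos']
m=(z>0)&(W[...,2]>.03)&(W[...,2]<.05)&(np.hypot(W[...,0]-.52,W[...,1]-.21)<.12)
hsv=cv2.cvtColor(f,cv2.COLOR_RGB2HSV)
print(m.sum(),box(W[m]),np.median(W[m][:,2]))
ms=m&(hsv[...,1]<90);print('shoe',ms.sum(),box(W[ms]),np.median(W[ms],0))
```

```text
t 1.77 tcp [0.5547 0.2298 0.1685] open 0.0847 F [ 0.5   0.62 -0.17] q [ 0.37  0.4   1.6  -0.    1.14  1.51] jaw yaw -65.1 ydir [-0.001 -0.001 -1.   ]
115.2 delta cm [-0.08 16.05  0.02] twist [-1.4000e-01  1.7973e+02 -1.0000e-02]
295.2 delta cm [-0.08 16.05  0.02] twist [-0.01 -0.27  0.09]
10811 ((523.2971801757812, 211.77976989746094), (200.53135681152344, 40.08168411254883), 25.30013084411621) 0.04056872938427589
shoe 10134 ((523.76171875, 211.53668212890625), (198.91102600097656, 38.985694885253906), 25.303569793701172) [0.53630452 0.21732049 0.0406052 ]
```

View pics/w1.png

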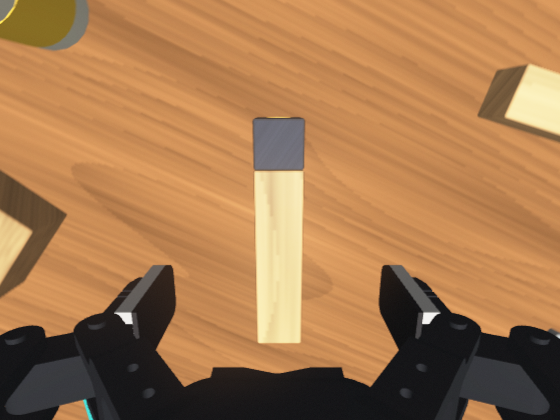

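The picture shows the leg midway between the fingers, with its shoe at (279,144). The wrist view agrees with the top view to within 3 mm, so I go down.

Emit:
{"api": "servo_tool", "payload": {"steps": [{"gripper": 8.5,"delta_pos": [0,2,0.1],"twist": [0,0,0]},{"gripper": 8.5,"delta_pos": [0,4.5,0.2],"twist": [0,0,0]},{"gripper": 8.5,"delta_pos": [0,7,0.2],"twist": [0,0,0]},{"gripper": 8.5,"delta_pos": [0,9,0.2],"twist": [0,0,0]},{"gripper": 8.5,"delta_pos": [0,10.5,0.2],"twist": [0,0,0]}]}}

```text
t: 2.23
tcp_pos: [0.5525, 0.2268, 0.0589]
eef_rot: [-0.149, 0.156, -0.69, 0.691]
ft_force: [0.2, -0.5, -0.0]
opening: 0.0852
```

```bash
python3 -c "
from h import *
plan([.5557,.2277,.008],115.3)"
```

```text
t 2.23 tcp [0.5525 0.2268 0.0589] open 0.0852 F [ 0.23 -0.49 -0.04] q [ 0.37  0.51  1.73 -0.    0.91  1.51] jaw yaw -65.1 ydir [-0.009 -0.004 -1.   ]
115.3 delta cm [-0.38  5.09  0.05] twist [-8.5000e-01  1.7964e+02  3.0000e-02]
295.3 delta cm [-0.38  5.09  0.05] twist [ 0.02 -0.36  0.54]
```

Emit:
{"api": "servo_tool", "payload": {"steps": [{"gripper": 8.5,"delta_pos": [-0.3,1.5,0],"twist": [0,-0.3,0.5]},{"gripper": 8.5,"delta_pos": [-0.4,3,0],"twist": [0,-0.3,0.5]},{"gripper": 8.5,"delta_pos": [-0.4,4.2,0],"twist": [0,-0.3,0.5]},{"gripper": 8.5,"delta_pos": [-0.4,5,0],"twist": [0,-0.3,0.5]},{"gripper": 8.5,"delta_pos": [-0.4,5,0],"twist": [0,-0.3,0.5]}]}}

```text
t: 2.65
tcp_pos: [0.5546, 0.2278, 0.0072]
eef_rot: [-0.153, 0.156, -0.69, 0.69]
ft_force: [-0.6, -0.0, -0.2]
opening: 0.0851
```

```bash
python3 -c "
from h import *
plan([.5557,.2277,.008],115.3)"
```

```text
t 2.65 tcp [0.5546 0.2278 0.0072] open 0.0851 F [-0.6  -0.01 -0.16] q [0.37 0.58 1.78 0.   0.8  1.5 ] jaw yaw -64.7 ydir [-0.004 -0.001 -1.   ]
115.3 delta cm [-0.1  -0.08  0.06] twist [ 4.0e-01 -1.8e+02 -6.0e-02]
295.3 delta cm [-0.1  -0.08  0.06] twist [0.04 0.   0.26]
```

Positioned within 1 mm. Closing.

Emit:
{"api": "servo_tool", "payload": {"steps": [{"gripper": 6,"delta_pos": [-0.1,0,0],"twist": [0,0,0.2]},{"gripper": 4.5,"delta_pos": [-0.1,0,0],"twist": [0,0,0.2]},{"gripper": 3,"delta_pos": [-0.1,0,0],"twist": [0,0,0.2]},{"gripper": 2,"delta_pos": [-0.1,0,0],"twist": [0,0,0.2]},{"gripper": 2,"delta_pos": [-0.1,0,0],"twist": [0,0,0.2]}]}}

```text
t: 3.07
tcp_pos: [0.556, 0.2288, 0.0083]
eef_rot: [0.155, -0.155, 0.69, -0.69]
ft_force: [-0.3, 0.7, 3.8]
opening: 0.0392
```

Emit:
{"api": "servo_tool", "payload": {"steps": [{"gripper": 2,"delta_pos": [0,0,0],"twist": [0,0,0]},{"gripper": 2,"delta_pos": [0,0,0],"twist": [0,0,0]},{"gripper": 2,"delta_pos": [0,0,0],"twist": [0,0,0]},{"gripper": 2,"delta_pos": [0,0,0],"twist": [0,0,0]}]}}

```text
t: 3.4
tcp_pos: [0.5558, 0.2287, 0.0083]
eef_rot: [0.155, -0.155, 0.69, -0.69]
ft_force: [-1.0, 0.6, 0.2]
opening: 0.039
```

Emit:
{"api": "servo_tool", "payload": {"steps": [{"gripper": 2,"delta_pos": [0,-0.4,0],"twist": [0,0,0]},{"gripper": 2,"delta_pos": [0,-1.0,0],"twist": [0,0,0]},{"gripper": 2,"delta_pos": [0,-1.8,0],"twist": [0,0,0]},{"gripper": 2,"delta_pos": [0,-2.5,0],"twist": [0,0,0]},{"gripper": 2,"delta_pos": [0,-3,0],"twist": [0,0,0]}]}}

```text
t: 3.82
tcp_pos: [0.5563, 0.2288, 0.0395]
eef_rot: [0.155, -0.154, 0.69, -0.69]
ft_force: [0.2, -0.3, -4.3]
opening: 0.039
```

```bash
cat >> h.py <<'E'
def legview(name,tag):
    """leg from a fixed camera: points above z floor near tcp"""
    from bench import read_state,snapshot
    d=snapshot('wrist');s=read_state();f=d['frame'];cv2.imwrite(f'pics/{tag}.png',f[...,::-1])
    K=d['intrinsics'];T=d['tool_from_camera'];z=d['range_z']
    v,u=np.mgrid[:420,:560];p=np.stack([(u-K[0,2])/K[0,0]*z,(v-K[1,2])/K[1,1]*z,z],-1)
    q=s['eef_rot'];A=R.from_quat([q[1],q[2],q[3],q[0]]).as_matrix()
    P=p@T[:3,:3].T+T[:3,3];W=P@A.T+s['tcp_pos']
    # leg top seen ahead of the fingers: tool |z|<17mm, y within -6..+? of top
    m=(z>0)&(abs(P[...,2])<.019)&(P[...,1]>-.055)&(P[...,1]<-.01)&(P[...,0]<-.02)
    Q=P[m];w=W[m]
    a=np.polyfit(Q[:,0],Q[:,1],1)
    X=np.c_[w[:,0],w[:,1],np.ones(len(w))];c=np.linalg.lstsq(X,w[:,2],rcond=None)[0]
    m2=(z>0)&(P[...,1]>-.055)&(P[...,1]<-.01)&(P[...,0]<-.02)&(abs(P[...,2])<.03)
    b=box(W[m2])
    print('leg n',m.sum(),'top height range',np.percentile(w[:,2],[1,50,99]).round(4),'tilt deg tool',np.degrees(np.arctan(a[0])).round(2),'tip toolx',Q[:,0].min().round(4),'rect',b)
    return P,W,m,m2
E
python3 -c "
from h import *
plan([.5557,.2277,.18],115.3)
legview('','w2')"
```

```text
t 3.82 tcp [0.5563 0.2288 0.0395] open 0.0390 F [ 0.23 -0.28 -4.3 ] q [0.37 0.53 1.75 0.   0.86 1.5 ] jaw yaw -64.7 ydir [ 0.001  0.002 -1.   ]
115.3 delta cm [  0.07 -14.05   0.06] twist [-1.8e-01 -1.8e+02 -7.0e-02]
295.3 delta cm [  0.07 -14.05   0.06] twist [ 0.04  0.   -0.11]
leg n 14756 top height range [0.0612 0.0727 0.0742] tilt deg tool -1.92 tip toolx -0.0639 rect ((595.3992309570312, 245.3836669921875), (43.928096771240234, 40.29839324951172), 25.300048828125)
```

View pics/w2.png

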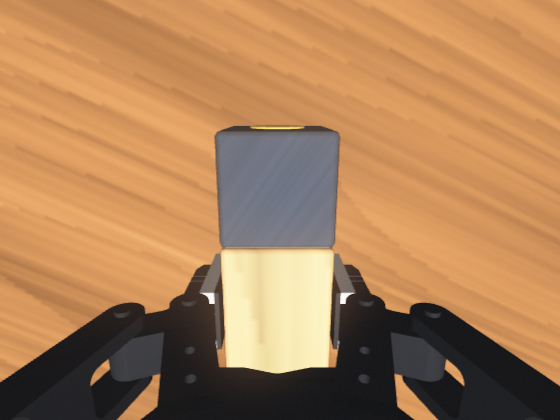

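The leg is clear of the bench and level. The shoe end is 64 mm ahead of the TCP, exactly the balance distance, so I keep lifting.

Emit:
{"api": "servo_tool", "payload": {"steps": [{"gripper": 2,"delta_pos": [0,-1.5,0],"twist": [0,0,0]},{"gripper": 2,"delta_pos": [0,-3.5,0],"twist": [0,0,0]},{"gripper": 2,"delta_pos": [0,-6,0],"twist": [0,0,0]},{"gripper": 2,"delta_pos": [0,-8.5,0],"twist": [0,0,0]},{"gripper": 2,"delta_pos": [0,-10.5,0],"twist": [0,0,0]}]}}

```text
t: 4.28
tcp_pos: [0.5568, 0.2289, 0.1474]
eef_rot: [0.157, -0.153, 0.691, -0.689]
ft_force: [0.8, 1.0, -4.1]
opening: 0.0395
```

Emit:
{"api": "servo_tool", "payload": {"steps": [{"gripper": 2,"delta_pos": [0,-1.2,0],"twist": [0,0,0]},{"gripper": 2,"delta_pos": [0,-2,0],"twist": [0,0,0]},{"gripper": 2,"delta_pos": [0,-2.5,0],"twist": [0,0,0]},{"gripper": 2,"delta_pos": [0,-2.5,0],"twist": [0,0,0]},{"gripper": 2,"delta_pos": [0,-2.5,0],"twist": [0,0,0]}]}}

```text
t: 4.7
tcp_pos: [0.5561, 0.2286, 0.1716]
eef_rot: [0.156, -0.154, 0.69, -0.689]
ft_force: [0.5, -0.2, -4.5]
opening: 0.0393
```

```bash
python3 -c "
from h import *
plan([.4909,-.1575,.175],178.3)
plan([.56,.10,.175],136)
legview('','w3')"
```

```text
t 4.70 tcp [0.5561 0.2286 0.1716] open 0.0393 F [ 0.54 -0.18 -4.49] q [0.37 0.4  1.6  0.   1.14 1.5 ] jaw yaw -64.7 ydir [ 0.003  0.002 -1.   ]
178.3 delta cm [22.4  -0.45 32.12] twist [ 2.40e-01  1.17e+02 -1.00e-01]
358.3 delta cm [22.4  -0.45 32.12] twist [ -0.09 -63.    -0.21]
t 4.70 tcp [0.5561 0.2286 0.1716] open 0.0393 F [ 0.54 -0.18 -4.49] q [0.37 0.4  1.6  0.   1.14 1.5 ] jaw yaw -64.7 ydir [ 0.003  0.002 -1.   ]
136 delta cm [ 5.14 -0.37 11.79] twist [ 3.000e-01  1.593e+02 -1.000e-02]
316 delta cm [ 5.14 -0.37 11.79] twist [ -0.   -20.7   -0.22]
leg n 14750 top height range [0.1923 0.2035 0.205 ] tilt deg tool -1.85 tip toolx -0.0639 rect ((594.472900390625, 244.947021484375), (43.99796676635742, 40.265262603759766), 25.05655860900879)
```

Emit:
{"api": "servo_tool", "payload": {"steps": [{"gripper": 2,"delta_pos": [0.6,0,0.8],"twist": [0,-2,0]},{"gripper": 2,"delta_pos": [1.8,-0.1,2.5],"twist": [0,-5,0]},{"gripper": 2,"delta_pos": [3.1,-0.2,4.5],"twist": [0,-9,-0.1]},{"gripper": 2,"delta_pos": [4.4,-0.3,6.5],"twist": [0,-13,-0.2]},{"gripper": 2,"delta_pos": [5.7,-0.4,8.3],"twist": [0,-17,-0.2]}]}}

```text
t: 5.17
tcp_pos: [0.5391, 0.1279, 0.1736]
eef_rot: [0.255, -0.258, 0.659, -0.659]
ft_force: [0.9, -0.3, -4.5]
opening: 0.0394
```

```bash
python3 -c "
from h import *
plan([.4909,-.1575,.175],178.3)
"
```

```text
t 5.17 tcp [0.5391 0.1279 0.1736] open 0.0394 F [ 0.87 -0.28 -4.5 ] q [ 0.21  0.33  1.7  -0.    1.11  1.04] jaw yaw -47.5 ydir [-0.003 -0.001 -1.   ]
178.3 delta cm [22.84 -0.1  17.78] twist [ -0.16 134.22   0.17]
358.3 delta cm [22.84 -0.1  17.78] twist [  0.14 -45.78   0.13]
```

Emit:
{"api": "servo_tool", "payload": {"steps": [{"gripper": 2,"delta_pos": [1.6,0,1.2],"twist": [0,-3.5,0]},{"gripper": 2,"delta_pos": [3.2,0,2.5],"twist": [0,-7,0]},{"gripper": 2,"delta_pos": [4.9,0,3.8],"twist": [0,-10.5,0.1]},{"gripper": 2,"delta_pos": [6.6,-0.1,5.1],"twist": [0,-14,0.1]},{"gripper": 2,"delta_pos": [8.2,-0.1,6.4],"twist": [0,-17,0.1]}]}}

```text
t: 5.58
tcp_pos: [0.521, 0.0243, 0.1736]
eef_rot: [0.351, -0.353, 0.614, -0.612]
ft_force: [0.8, 0.5, -3.6]
opening: 0.0389
```

```bash
python3 -c "
from h import *
plan([.4909,-.1575,.175],178.3)
"
```

```text
t 5.58 tcp [0.521  0.0243 0.1736] open 0.0389 F [ 0.78  0.49 -3.59] q [0.02 0.28 1.77 0.   1.09 0.55] jaw yaw -30.3 ydir [-0.004  0.    -1.   ]
178.3 delta cm [17.21 -0.13  6.58] twist [-8.0000e-02  1.5139e+02  3.3000e-01]
358.3 delta cm [17.21 -0.13  6.58] twist [  0.25 -28.61   0.06]
```

Emit:
{"api": "servo_tool", "payload": {"steps": [{"gripper": 2,"delta_pos": [2,0,0.8],"twist": [0,-3.5,0]},{"gripper": 2,"delta_pos": [4,0,1.6],"twist": [0,-7,0.1]},{"gripper": 2,"delta_pos": [6,-0.1,2.3],"twist": [0,-10.5,0.1]},{"gripper": 2,"delta_pos": [8,-0.1,3.1],"twist": [0.1,-14,0.1]},{"gripper": 2,"delta_pos": [9.5,-0.1,3.7],"twist": [0.1,-17,0.1]}]}}

```text
t: 6.0
tcp_pos: [0.5039, -0.0779, 0.1736]
eef_rot: [0.438, -0.44, 0.555, -0.553]
ft_force: [-0.1, -0.5, -5.4]
opening: 0.039
```

```bash
python3 -c "
from h import *
plan([.4909,-.1575,.175],178.3)
"
```

```text
t 6.00 tcp [ 0.5039 -0.0779  0.1736] open 0.0390 F [-0.12 -0.48 -5.35] q [-0.18  0.27  1.8   0.    1.08  0.05] jaw yaw -13.2 ydir [-0.004  0.001 -1.   ]
178.3 delta cm [ 8.05 -0.14  0.55] twist [4.0000e-02 1.6852e+02 3.8000e-01]
358.3 delta cm [ 8.05 -0.14  0.55] twist [  0.26 -11.48  -0.03]
```

Emit:
{"api": "servo_tool", "payload": {"steps": [{"gripper": 2,"delta_pos": [2,0,0.1],"twist": [0,-3,0]},{"gripper": 2,"delta_pos": [4,0,0.3],"twist": [0.1,-6,0]},{"gripper": 2,"delta_pos": [6,-0.1,0.4],"twist": [0.2,-9,0]},{"gripper": 2,"delta_pos": [7.2,-0.1,0.5],"twist": [0.2,-11,0]},{"gripper": 2,"delta_pos": [8,-0.1,0.5],"twist": [0.2,-11.5,0]}]}}

```text
t: 6.42
tcp_pos: [0.4898, -0.1581, 0.1736]
eef_rot: [0.492, -0.493, 0.508, -0.506]
ft_force: [0.6, -0.6, -4.8]
opening: 0.039
```

Emit:
{"api": "servo_tool", "payload": {"steps": [{"gripper": 2,"delta_pos": [0,0,0],"twist": [0,0,0]},{"gripper": 2,"delta_pos": [0,0,0],"twist": [0,0,0]}]}}

```text
t: 6.58
tcp_pos: [0.4893, -0.158, 0.1727]
eef_rot: [0.491, -0.493, 0.509, -0.506]
ft_force: [-0.0, 0.4, -5.1]
opening: 0.0388
```

Run:
```python
from h import *
from bench import *
plan([.4909,-.1575,.175],178.3)
legview('','w4')
for n in('top','scene'):
    d=snapshot(n);pickle.dump(d,open(n+'2.pkl','wb'));f=d['frame'];cv2.imwrite(f'pics/{n}2.png',cv2.resize(f[130:330,120:400] if n=='scene' else f[130:280,240:440],None,fx=2.5,fy=2.5)[...,::-1])
    W=world(d);hsv=cv2.cvtColor(f,cv2.COLOR_RGB2HSV)
    m=(d['range_z']>0)&(W[...,2]>.175)&(W[...,2]<.215)&(abs(W[...,0]-.49)<.03)&(abs(W[...,1]+.19)<.13)
    print(n,m.sum(),box(W[m]),np.percentile(W[m][:,2],[5,50,95]))
    if n=='scene':
        for nm,h0,h1 in(('yel',18,32),('grn',60,100)):
            q=(W[...,2]>.074)&(W[...,2]<.085)&(hsv[...,0]>=h0)&(hsv[...,0]<=h1)&(hsv[...,1]>120)&(np.hypot(W[...,0]-.49,W[...,1]+.19)<.15);print(nm,q.sum(),box(W[q]))
```

```text
t 6.58 tcp [ 0.4893 -0.158   0.1727] open 0.0388 F [-0.01  0.4  -5.11] q [-0.33  0.27  1.79  0.    1.08 -0.3 ] jaw yaw -1.8 ydir [-0.004  0.002 -1.   ]
178.3 delta cm [-0.05 -0.23  0.16] twist [1.700e-01 1.799e+02 4.100e-01]
358.3 delta cm [-0.05 -0.23  0.16] twist [ 0.26 -0.1  -0.11]
leg n 14649 top height range [0.1936 0.2052 0.2067] tilt deg tool -1.98 tip toolx -0.0624 rect ((491.44476318359375, -116.45826721191406), (42.5245475769043, 40.33537292480469), 88.00443267822266)
top 268 ((479.06060791015625, -191.42446899414062), (201.63475036621094, 42.94580078125), 81.92894744873047) [0.18347001 0.20462554 0.2081444 ]
scene 1477 ((490.1161193847656, -195.9136962890625), (200.24066162109375, 58.11855697631836), 89.05877685546875) [0.17752388 0.2000607  0.2057453 ]
yel 80 ((493.07305908203125, -186.77853393554688), (163.46304321289062, 100.30388641357422), 88.20826721191406)
grn 40 ((493.01507568359375, -280.4317626953125), (14.089598655700684, 92.60159301757812), 88.40643310546875)
```

View pics/scene2.png

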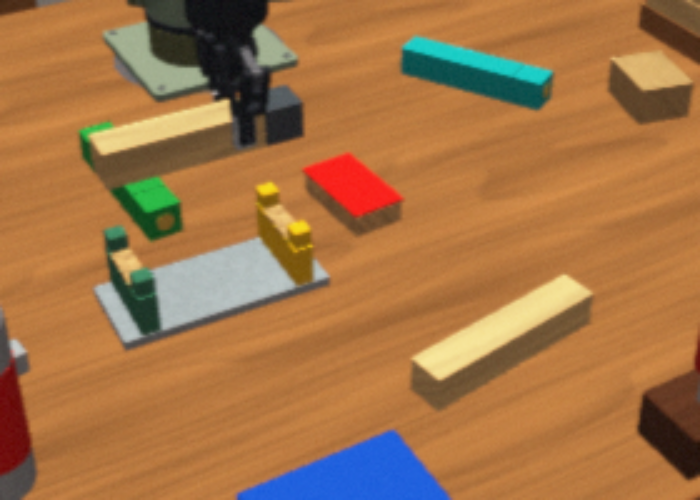

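View pics/w4.png

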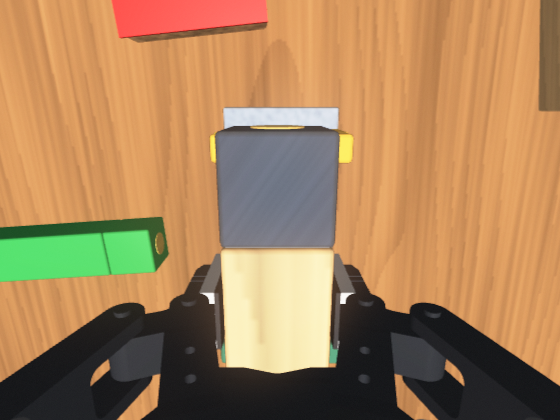

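The leg hangs level over the stand, with the shoe over the yellow rest. In the wrist view the yellow cheeks show at columns 211-216 and 339-352, so the leg is slightly off to the left. I measure the offset.

Run:
```python
from h import *
from bench import *
s=read_state();d=snapshot('wrist');f=d['frame']
K=d['intrinsics'];T=d['tool_from_camera'];z=d['range_z']
hsv=cv2.cvtColor(f,cv2.COLOR_RGB2HSV)
v,u=np.mgrid[:420,:560];p=np.stack([(u-K[0,2])/K[0,0]*z,(v-K[1,2])/K[1,1]*z,z],-1)
q=s['eef_rot'];A=R.from_quat([q[1],q[2],q[3],q[0]]).as_matrix()
P=p@T[:3,:3].T+T[:3,3];W=P@A.T+s['tcp_pos']
y=(hsv[...,0]>18)&(hsv[...,0]<32)&(hsv[...,1]>200)&(W[...,2]>.07)&(W[...,2]<.085)
for a,b in((0,280),(280,560)):
    k=y.copy();k[:,:a]=0;k[:,b:]=0
    print(k.sum(),W[k].min(0).round(4),W[k].max(0).round(4))
m=(W[...,2]>.2)&(z>0)&(u>200)&(u<350)&(v<245)&(v>125)
print('shoe',box(W[m]))
d=pickle.load(open('top.pkl','rb'))
```

```text
Traceback (most recent call last):
ValueError: zero-size array to reduction operation minimum which has no identity
```

Run:
```python
from h import *
from bench import *
s=read_state();d=snapshot('wrist');f=d['frame']
K=d['intrinsics'];T=d['tool_from_camera'];z=d['range_z']
hsv=cv2.cvtColor(f,cv2.COLOR_RGB2HSV)
v,u=np.mgrid[:420,:560];p=np.stack([(u-K[0,2])/K[0,0]*z,(v-K[1,2])/K[1,1]*z,z],-1)
q=s['eef_rot'];A=R.from_quat([q[1],q[2],q[3],q[0]]).as_matrix()
P=p@T[:3,:3].T+T[:3,3];W=P@A.T+s['tcp_pos']
y=(hsv[...,0]>18)&(hsv[...,0]<32)&(hsv[...,1]>180)&(v>130)&(v<170)
for a,b in((0,280),(280,560)):
    k=y&(u>=a)&(u<b)
    print(k.sum(),(u[k].min(),u[k].max(),v[k].min(),v[k].max()),np.percentile(W[k],[2,50,98],axis=0).round(4).tolist())
    # ray onto z=.078
o=A@T[:3,3]+s['tcp_pos']
for c in((211,135),(211,161),(352.5,135),(352.5,162)):
    r=A@T[:3,:3]@np.array([(c[0]-K[0,2])/K[0,0],(c[1]-K[1,2])/K[1,1],1]);print(c,(o+r*(.078-o[2])/r[2]).round(4))
m=(W[...,2]>.2)&(z>0)&(u>200)&(u<350)&(v<245)&(v>125)
print('shoe',box(W[m]))
```

```text
Traceback (most recent call last):
ValueError: zero-size array to reduction operation minimum which has no identity
```

Run:
```python
from h import *
from bench import *
s=read_state();d=snapshot('wrist');f=d['frame']
cv2.imwrite('pics/w5.png',f[...,::-1]);print(s['t'],s['tcp_pos'])
hsv=cv2.cvtColor(f,cv2.COLOR_RGB2HSV)
print(hsv[148,205:225].tolist());print(hsv[148,335:358].tolist())
K=d['intrinsics'];T=d['tool_from_camera'];z=d['range_z']
q=s['eef_rot'];A=R.from_quat([q[1],q[2],q[3],q[0]]).as_matrix()
o=A@T[:3,3]+s['tcp_pos']
for c in((211,135),(211,161),(352.5,135),(352.5,162)):
    r=A@T[:3,:3]@np.array([(c[0]-K[0,2])/K[0,0],(c[1]-K[1,2])/K[1,1],1]);print(c,(o+r*(.078-o[2])/r[2]).round(4))
print(z[148,205:225].round(3),z[148,335:358].round(3))
```

```text
6.8333 [ 0.48992938 -0.15736845  0.17350171]
[[14, 140, 212], [14, 140, 210], [14, 140, 207], [14, 141, 205], [20, 165, 237], [25, 166, 250], [26, 160, 252], [27, 154, 253], [28, 152, 253], [26, 161, 249], [21, 146, 187], [0, 18, 99], [162, 12, 107], [135, 14, 111], [117, 21, 121], [116, 28, 128], [116, 27, 132], [116, 27, 133], [114, 29, 132], [114, 29, 133]]
[[128, 16, 128], [150, 6, 118], [0, 11, 115], [8, 28, 102], [24, 155, 239], [27, 152, 253], [27, 153, 253], [27, 153, 253], [27, 152, 253], [27, 152, 253], [27, 152, 253], [27, 152, 253], [27, 152, 253], [27, 154, 253], [26, 159, 252], [26, 162, 251], [20, 160, 235], [15, 142, 218], [15, 138, 228], [15, 137, 229], [15, 139, 228], [15, 139, 226], [15, 141, 221]]
(211, 135) [ 0.4474 -0.1042  0.078 ]
(211, 161) [ 0.446  -0.1217  0.078 ]
(352.5, 135) [ 0.5427 -0.107   0.078 ]
(352.5, 162) [ 0.5433 -0.1252  0.078 ]
[0.314 0.313 0.313 0.312 0.236 0.237 0.236 0.236 0.235 0.236 0.111 0.11
 0.109 0.11  0.11  0.11  0.109 0.109 0.109 0.109] [0.11  0.11  0.111 0.111 0.235 0.235 0.235 0.236 0.236 0.235 0.235 0.236
 0.236 0.236 0.238 0.235 0.313 0.313 0.312 0.312 0.312 0.314 0.314]
```

View pics/w5.png

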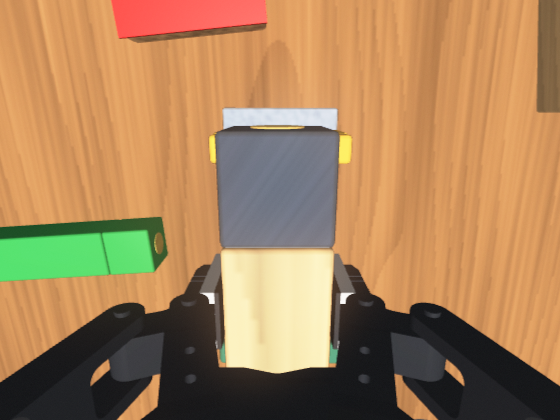

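```bash
python3 -c "
from h import *
plan([.4923,-.159,.10],178.3)"
```

```text
t 6.88 tcp [ 0.49   -0.1575  0.1736] open 0.0392 F [ 0.33 -0.04 -4.03] q [-0.33  0.27  1.79  0.    1.08 -0.3 ] jaw yaw -1.7 ydir [-0.003  0.001 -1.   ]
178.3 delta cm [0.15 7.36 0.26] twist [-9.0000e-02 -1.7996e+02 -2.5000e-01]
358.3 delta cm [0.15 7.36 0.26] twist [ 0.16  0.04 -0.06]
```

Emit:
{"api": "servo_tool", "payload": {"steps": [{"gripper": 2,"delta_pos": [0.1,0.8,0.1],"twist": [0.1,0,0]},{"gripper": 2,"delta_pos": [0.1,2,0.2],"twist": [0.2,0,0]},{"gripper": 2,"delta_pos": [0.2,3.5,0.3],"twist": [0.2,0,0]},{"gripper": 2,"delta_pos": [0.2,5,0.3],"twist": [0.2,0,0]},{"gripper": 2,"delta_pos": [0.2,6,0.3],"twist": [0.2,0,0]}]}}

```text
t: 7.3
tcp_pos: [0.492, -0.1591, 0.1118]
eef_rot: [0.493, -0.493, 0.508, -0.506]
ft_force: [0.0, 0.6, -3.8]
opening: 0.0392
```

Emit:
{"api": "servo_tool", "payload": {"steps": [{"gripper": 2,"delta_pos": [0,0.6,0],"twist": [0,0,0]},{"gripper": 2,"delta_pos": [0,1,0],"twist": [0,0,0]},{"gripper": 2,"delta_pos": [0,1,0],"twist": [0,0,0]}]}}

```text
t: 7.55
tcp_pos: [0.4917, -0.1588, 0.1009]
eef_rot: [0.493, -0.493, 0.508, -0.506]
ft_force: [-0.2, 0.7, -3.6]
opening: 0.0393
```

Run:
```python
from h import *
from bench import *
plan([.4923,-.159,.068],178.3)
s=read_state();d=snapshot('wrist');f=d['frame']
cv2.imwrite('pics/w6.png',f[...,::-1])
d=snapshot('scene');cv2.imwrite('pics/s6.png',cv2.resize(d['frame'][160:290,130:290],None,fx=4,fy=4)[...,::-1])
```

```text
t 7.55 tcp [ 0.4917 -0.1588  0.1009] open 0.0393 F [-0.19  0.66 -3.61] q [-0.34  0.35  1.88  0.    0.91 -0.31] jaw yaw -1.6 ydir [-0.003  0.002 -1.   ]
178.3 delta cm [0.03 3.29 0.07] twist [  -0.2  -179.94   -0.26]
358.3 delta cm [0.03 3.29 0.07] twist [ 0.16  0.06 -0.12]
```

View pics/w6.png

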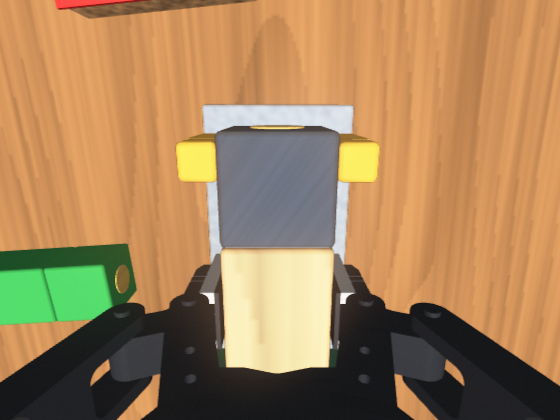

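View pics/s6.png

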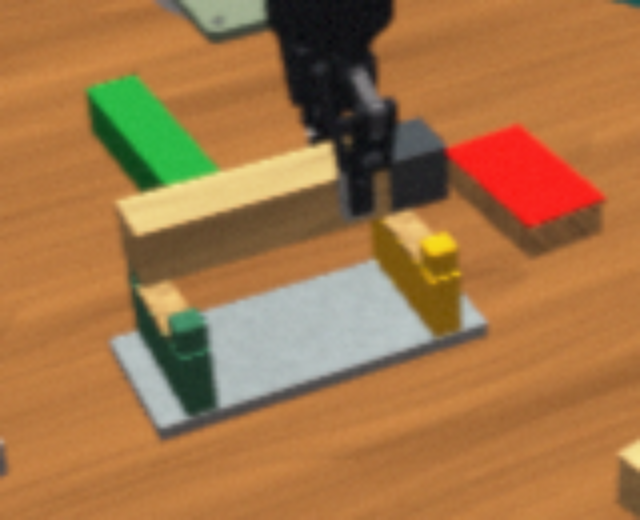

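The wrist view shows the cheeks at columns 177-217 and 338-378, symmetric about the shoe (217-338). The scene view shows the leg level above both rests. I lower it.

Emit:
{"api": "servo_tool", "payload": {"steps": [{"gripper": 2,"delta_pos": [0,0.6,0],"twist": [0.1,0,0]},{"gripper": 2,"delta_pos": [0,1.2,0],"twist": [0.1,0,0]},{"gripper": 2,"delta_pos": [0,1.8,0],"twist": [0.1,0,0]},{"gripper": 2,"delta_pos": [0,2.2,0],"twist": [0.1,0,0]},{"gripper": 2,"delta_pos": [0,2.5,0],"twist": [0.1,0,0]}]}}

```text
t: 8.07
tcp_pos: [0.4921, -0.159, 0.0764]
eef_rot: [0.493, -0.492, 0.507, -0.507]
ft_force: [-0.5, -0.1, -3.7]
opening: 0.0392
```

Emit:
{"api": "servo_tool", "payload": {"steps": [{"gripper": 2,"delta_pos": [0,0.2,0],"twist": [0,0,0]},{"gripper": 2,"delta_pos": [0,0.3,0],"twist": [0,0,0]},{"gripper": 2,"delta_pos": [0,0.4,0],"twist": [0,0,0]},{"gripper": 2,"delta_pos": [0,0.4,0],"twist": [0,0,0]}]}}

```text
t: 8.4
tcp_pos: [0.4921, -0.159, 0.0723]
eef_rot: [0.493, -0.492, 0.507, -0.507]
ft_force: [1.0, 0.4, -4.1]
opening: 0.0392
```

Emit:
{"api": "servo_tool", "payload": {"steps": [{"gripper": 2,"delta_pos": [0,0.1,0],"twist": [0,0,0]},{"gripper": 2,"delta_pos": [0,0.2,0],"twist": [0,0,0]},{"gripper": 2,"delta_pos": [0,0.3,0],"twist": [0,0,0]},{"gripper": 2,"delta_pos": [0,0.3,0],"twist": [0,0,0]}]}}

```text
t: 8.73
tcp_pos: [0.492, -0.159, 0.0692]
eef_rot: [0.493, -0.492, 0.508, -0.507]
ft_force: [-0.5, 0.1, -5.1]
opening: 0.0391
```

```bash
python3 -c "
from h import *
plan([.4923,-.159,.068],178.3)"
```

```text
t 8.73 tcp [ 0.492  -0.159   0.0692] open 0.0391 F [-0.49  0.1  -5.1 ] q [-0.34  0.39  1.92  0.    0.83 -0.31] jaw yaw -1.6 ydir [ 0.     0.002 -1.   ]
178.3 delta cm [0.   0.12 0.03] twist [-1.6000e-01 -1.7995e+02  1.0000e-02]
358.3 delta cm [0.   0.12 0.03] twist [-0.01  0.05 -0.1 ]
```

Emit:
{"api": "servo_tool", "payload": {"steps": [{"gripper": 2,"delta_pos": [0,0.1,0],"twist": [0,0,0]},{"gripper": 2,"delta_pos": [0,0.15,0],"twist": [0,0,0]},{"gripper": 2,"delta_pos": [0,0.15,0],"twist": [0,0,0]}]}}

```text
t: 8.98
tcp_pos: [0.4922, -0.159, 0.0683]
eef_rot: [0.493, -0.492, 0.507, -0.507]
ft_force: [-1.5, 1.0, 2.7]
opening: 0.0392
```

Contact: the force went from -4.5 to +2.7 N at TCP z = 68 mm, as expected. I hold and look before letting go.

Emit:
{"api": "servo_tool", "payload": {"steps": [{"gripper": 2,"delta_pos": [0,0,0],"twist": [0,0,0]},{"gripper": 2,"delta_pos": [0,0,0],"twist": [0,0,0]}]}}

```text
t: 9.15
tcp_pos: [0.4923, -0.159, 0.0683]
eef_rot: [0.493, -0.492, 0.507, -0.507]
ft_force: [-0.1, 0.6, -1.3]
opening: 0.0394
```

```bash
cat > chk.py <<'E'
from h import *
from bench import *
import sys
d=snapshot('scene');cv2.imwrite(f'pics/s{sys.argv[1]}.png',cv2.resize(d['frame'][160:290,130:290],None,fx=4,fy=4)[...,::-1])
for n in('scene','top'):
    d=snapshot(n);W=world(d);hsv=cv2.cvtColor(d['frame'],cv2.COLOR_RGB2HSV)
    m=(d['range_z']>0)&(W[...,2]>.09)&(W[...,2]<.11)&(abs(W[...,0]-.49)<.05)&(abs(W[...,1]+.19)<.13)
    P=W[m];t=P[(P[:,2]>.096)&(P[:,2]<.105)]
    a=np.polyfit(t[:,1],t[:,2],1);print(n,m.sum(),box(P),box(t),'z',np.median(t[:,2]),'tilt deg',np.degrees(a[0]))
print(read_state()['ft_force'],read_state()['opening'])
E
python3 chk.py 7
```

```text
scene 883 ((487.3541564941406, -196.4727783203125), (202.19320678710938, 74.49004364013672), 82.86772918701172) ((491.7901916503906, -197.2699432373047), (201.22918701171875, 63.27772521972656), 82.20592498779297) z 0.09934675502332092 tilt deg 0.019106958307435803
top 142 ((487.016845703125, -193.47509765625), (200.04562377929688, 37.642425537109375), 86.68489837646484) ((486.9580078125, -194.49087524414062), (198.01065063476562, 37.642425537109375), 86.68489837646484) z 0.10062926826636533 tilt deg -0.13322727113181315
[-0.68923695  0.41545805 -0.69200641] 0.03932862001541722
```

View pics/s7.png

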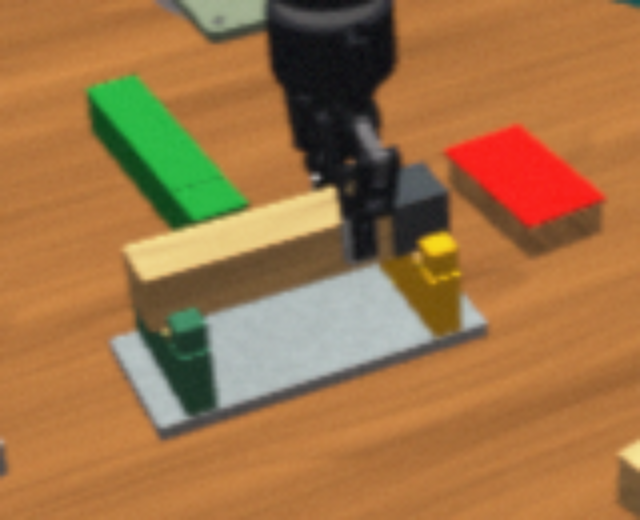

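The leg is on both rests, with its top at 100 mm and level within 0.2°. It is between the cheeks with the shoe on yellow. I press 1 mm more, then open.

Emit:
{"api": "servo_tool", "payload": {"steps": [{"gripper": 2,"delta_pos": [0,0.1,0],"twist": [0,0,0]},{"gripper": 2,"delta_pos": [0,0.1,0],"twist": [0,0,0]}]}}

```text
t: 9.47
tcp_pos: [0.4923, -0.159, 0.0682]
eef_rot: [0.493, -0.492, 0.507, -0.507]
ft_force: [-2.5, 1.3, 5.8]
opening: 0.0391
```

Emit:
{"api": "servo_tool", "payload": {"steps": [{"gripper": 4.2,"delta_pos": [0,0,0],"twist": [0,0,0]},{"gripper": 5,"delta_pos": [0,0,0],"twist": [0,0,0]},{"gripper": 6.5,"delta_pos": [0,0,0],"twist": [0,0,0]},{"gripper": 7.5,"delta_pos": [0,0,0],"twist": [0,0,0]},{"gripper": 7.5,"delta_pos": [0,0,0],"twist": [0,0,0]}]}}

```text
t: 9.88
tcp_pos: [0.4924, -0.159, 0.0682]
eef_rot: [0.493, -0.492, 0.507, -0.507]
ft_force: [-0.5, -0.2, -0.5]
opening: 0.0752
```

Emit:
{"api": "servo_tool", "payload": {"steps": [{"gripper": 7.5,"delta_pos": [0,0,0],"twist": [0,0,0]},{"gripper": 7.5,"delta_pos": [0,0,0],"twist": [0,0,0]},{"gripper": 7.5,"delta_pos": [0,0,0],"twist": [0,0,0]}]}}

```text
t: 10.13
tcp_pos: [0.4924, -0.1591, 0.0681]
eef_rot: [0.493, -0.492, 0.507, -0.507]
ft_force: [0.6, 0.2, -0.1]
opening: 0.0748
```

```bash
python3 chk.py 8
```

```text
scene 874 ((487.23956298828125, -195.67742919921875), (202.3979034423828, 90.41995239257812), 77.64454650878906) ((485.92559814453125, -196.02069091796875), (200.8314971923828, 87.82510375976562), 77.9250717163086) z 0.09931396530030172 tilt deg -0.022363418702154435
top 141 ((490.69879150390625, -193.69773864746094), (200.10838317871094, 37.62860107421875), 88.8911361694336) ((490.68408203125, -194.45687866210938), (197.23397827148438, 37.62860107421875), 88.8911361694336) z 0.10018647154083984 tilt deg 0.17198510122100738
[-0.07063375 -0.17349784 -0.18206304] 0.0753509920014027
```

View pics/s8.png

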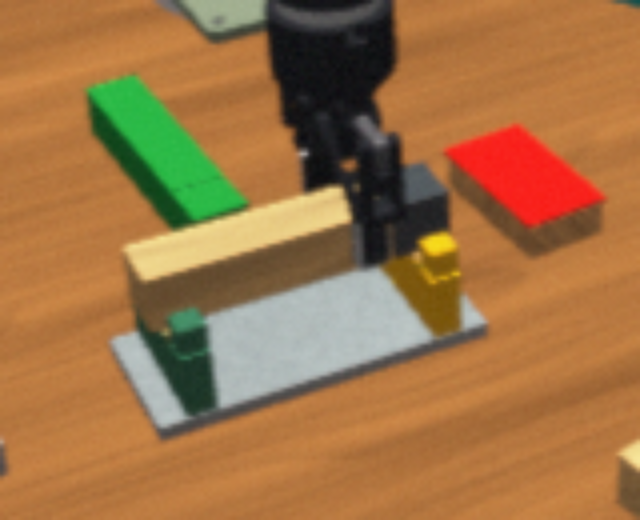

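The leg is released and has not moved. I retreat straight up.

Emit:
{"api": "servo_tool", "payload": {"steps": [{"gripper": 7.5,"delta_pos": [0,-0.8,0],"twist": [0,0,0]},{"gripper": 7.5,"delta_pos": [0,-2,0],"twist": [0,0,0]},{"gripper": 7.5,"delta_pos": [0,-4,0],"twist": [0,0,0]},{"gripper": 7.5,"delta_pos": [0,-6.5,0],"twist": [0,0,0]},{"gripper": 7.5,"delta_pos": [0,-9,0],"twist": [0,0,0]}]}}

```text
t: 10.7
tcp_pos: [0.492, -0.1591, 0.1594]
eef_rot: [0.493, -0.492, 0.507, -0.507]
ft_force: [0.7, 1.2, 0.5]
opening: 0.0749
```

Emit:
{"api": "servo_tool", "payload": {"steps": [{"gripper": 7.5,"delta_pos": [0,-3,0],"twist": [0,0,0]},{"gripper": 7.5,"delta_pos": [0,-6,0],"twist": [0,0,0]},{"gripper": 7.5,"delta_pos": [0,-8,0],"twist": [0,0,0]},{"gripper": 7.5,"delta_pos": [0,-8,0],"twist": [0,0,0]},{"gripper": 7.5,"delta_pos": [0,-8,0],"twist": [0,0,0]}]}}

```text
t: 11.12
tcp_pos: [0.4923, -0.1593, 0.2409]
eef_rot: [-0.494, 0.492, -0.506, 0.508]
ft_force: [-0.5, 0.0, -0.7]
opening: 0.0751
```

```bash
python3 chk.py 9; python3 -c "
from bench import *
import cv2
cv2.imwrite('pics/w9.png',snapshot('wrist')['frame'][...,::-1]);print(read_state()['tcp_pos'],read_state()['t'])"
```

```text
scene 975 ((493.5422058105469, -196.73587036132812), (201.35877990722656, 49.12799835205078), 89.3926773071289) ((492.31494140625, -197.1962432861328), (198.97610473632812, 44.574134826660156), 88.65814208984375) z 0.0992591119022862 tilt deg -0.030459216737700575
top 438 ((490.03619384765625, -190.49395751953125), (193.70603942871094, 39.71794509887695), 88.9477310180664) ((490.7143249511719, -191.45956420898438), (191.800048828125, 38.32644271850586), 88.9477310180664) z 0.10050117062556783 tilt deg 0.07000333067909943
[-0.07288396 -0.01278184  0.04604067] 0.0752397908573762
[ 0.49110608 -0.15890216  0.23801114] 11.3167
```

View pics/w9.png

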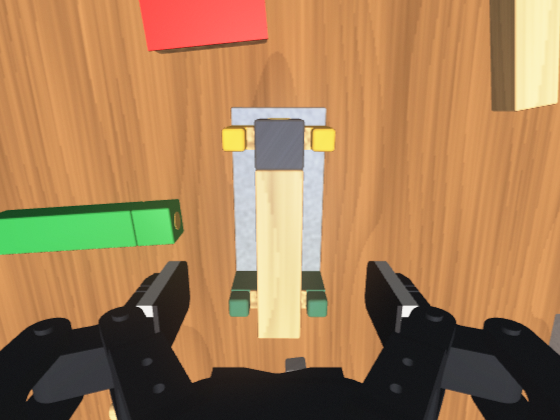

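View pics/s9.png

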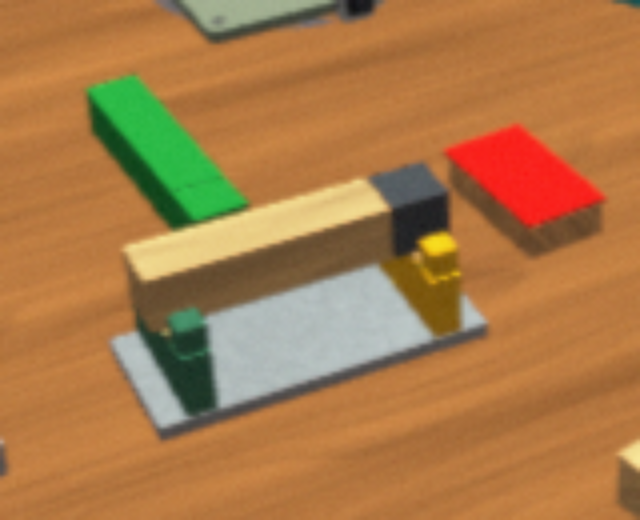

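The wrist view shows the leg centred between the cheeks, with gaps of about 9 px on each side. The shoe is on the yellow rest at (279,144) and the tail overhangs the green rest at (279,338). I hand the job in.

```bash
python3 -c "
from bench import *
print(finish_job())"
```

```text
the job is handed in; nothing more can be done
None
```

The leg is on the drying stand, released, with the iron shoe on the yellow rest. I gripped it about 64 mm from the shoe end, at its balance point, and carried it level. I lowered it until it touched both rests, then opened the gripper and backed straight up. The job was handed in at about 11.3 s; it reported no verdict.

- **Height and level:** the top of the leg reads 99–100 mm, against 100 mm expected, and it is level within about 0.2°.
- **Centring:** the leg's centre reads about x 0.490–0.493, y −0.191 to −0.197. The stand's middle measured about (0.492, −0.195), so it is within a few millimetres. The gaps to the cheeks are even in the wrist view.
- **Release:** contact force is about 0 with the arm clear.
- **Disagreements:** the cameras differed by about 3 mm on where the stand is, so I used an average. The last top-view reading showed the leg only 194 mm long with its centre at y −0.191. The 200 mm length is certain, so part of the leg was probably cut off in that view. All of this is within tolerance.
- **Other things on the bench:** I did not re-measure them. The pictures showed none of those in view moved, and no contact was felt on the way.

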